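# Take the hot lid off the casserole with the lid lifter

## Task

Supper is being kept hot in the casserole on the warming plate. Pick up the lid lifter, hook it under the lid's loop handle, lift the lid straight off without letting it tip, and set it down level in the middle of the empty wooden trivet; then lay the lifter back flat along its white rest. The lid and the casserole are too hot to touch, so only the lifter may touch the lid; do not drop the lid, and leave the casserole and the other things on the table where they stand.

Things in the scene. Friction and masses are not known exactly. Their poses are not given: they have to be found in the camera images.
- lifter: Lid lifter, 230 mm long, 0.17 kg, flat on the white rest. Origin: middle of its length, on its underside; x runs from handle to nose, z up. Flat-sided wooden handle 22 mm wide (y), 32 mm high (z 0 to 32), x -115 to +20 mm; then a 12 mm dark steel shank to a flat nose plate, x 86 to 115 mm, 30 mm wide, underside at z 0. Its mass centre lies near x = -5 mm.
- lifter_grip (a point): Where to grip the lifter's handle: 20 mm behind the lifter's origin (x = -20 mm), 23 mm above its underside; axes as the lifter's. The hanging lid weighs down the nose 120 mm ahead of here, so grip firmly.
- lifter_groove (a point): Groove of the nose, on the lifter's centre line 100 mm ahead of its origin and 6 mm above its underside (the groove's floor); axes as the lifter's. The groove lies between two ridges across the nose (along y, 21 mm apart) whose tops stand 14 mm above the underside. The nose passes under the lid's loop and lifts its bar from below, the bar lying in the groove.
- lid: Round stainless lid, 170 mm across, 0.22 to 0.35 kg, loose on the casserole. Origin: centre of its underside; z up. Its 144 mm wide skirt (z 0 to 8 mm) drops into the casserole's mouth with 6 mm play; the flange rests on the rim at z 8 mm; the top rises to z 18 mm in the middle. Hung by the middle of its loop it hangs level.
- lid_loop (a point): Middle of the top bar of the lid's fixed upright loop handle, on the bar's centre line, 54 mm above the lid's underside. Axes as the lid's: the 8 mm round bar runs along y (straight for 56 mm, feet at y -36 and +36 mm). The opening below the bar, 32 mm high (4 to 36 mm below this point) and 64 mm wide, is entered along the lid's x axis.
- pot: Round stainless casserole, 164 mm across, 85 mm high, 2.5 kg, on a round black warming plate (196 mm across, 30 mm high). Origin: centre of its underside; z up; its x axis points roughly away from the robot. Two ears along its y axis reach 113 mm from its centre, 69 mm above its underside.
- trivet: Empty round dark wooden trivet, 184 mm across and 14 mm thick, fixed to the table. Origin: centre of its underside, on the table; it lies on the other side from the casserole (the two sides vary).
- rest: Flat white ceramic rest for the lifter, 260 mm (its x) by 80 mm (y), 8 mm thick, fixed to the table. Origin: centre of its underside. At the start the lifter lies along it, nose away from the robot.
- pepper_mill: Dark wooden pepper mill, 56 mm across, 150 mm high; origin at its foot. Leave it.
- salt_mill: Lighter wooden salt mill, 56 mm across, 110 mm high; origin at its foot. Leave it.
- plates: Stack of white plates, 196 mm across, 35 mm high; origin at its foot. Leave it.
- mug: Blue mug, 80 mm across, 95 mm high; origin at its foot. Leave it.
- bowl: Small white bowl, 110 mm across, 45 mm high; origin at its foot. Leave it.
- serving_spoon: Serving spoon, 260 mm long, lying on the table; origin at the middle of its underside. Leave it.
Things that resemble listed ones, but are neither listed nor needed, are in the scene too. Of the things shaped like the trivet, the wooden one is meant.

How it is judged:
By the outcome, as a careful person would: the job done as asked, in the order asked, and still so for the second after the job is handed in, with the robot touching nothing.
It also fails if it takes over 67 s, if anything falls off the work surface, if the arm or the gripper's body presses on something with over 40 N, if the wrist force passes 120 N, or if a joint passes its speed limit or range.

## Robot

A 7-joint arm with a two-finger parallel gripper is mounted at the origin on the work surface. World frame = base frame: x ahead of the robot, y to its left, z up, the work surface at z = 0. Lengths are in mm, angles in rad, forces in N, time in s.
With the tool pointing down it reaches from about 425 to 1025 mm from the base axis. Payload 9.4 kg.
Tool frame: the origin (TCP) lies at the very end of the fingers, on their centre line; the grasp point (between the pads) lies 19 mm behind it; z points along the fingers, y is the line along which they close (so a half turn about z gives the same grasp; the last joint's range is limited). The gripper opens to 85 mm and grips with 20 to 120 N. Pads are 22 mm wide; open, the fingers measure 114 mm over their backs; the gripper's body (76 mm by 85 mm) begins 54 mm behind the grasp point. The pads swing forward as they close: fully open they stand 13 mm farther back than shut.
Start: joints at [-1.28, 0.599, -0.003, 1.599, 0.002, 0.943, -0.08], TCP at [260.687, 676.51, 231.275] pointing down, gripper open.
Joint ranges: [-2.57, 2.57], [-0.35, 1.97], [-1.29, 1.29], [0.11, 2.56], [-1.05, 4.19], [0.11, 1.86], [-2.63, 2.63]. Speed limits (rad/s): [2.22, 2.22, 3.01, 3.01, 3.14, 3.14, 3.14].

## Interface

Orientations are given as a unit quaternion [w, x, y, z].
In Python, from bench import status, vision, ctrl gives the robot as it stands. The module is installed in compiled form; this text tells all that it offers.
- The arm moves only by the tool send_rows, never from a script. Its argument "targets" is a list of rows, each a list of 7 numbers: the shift along the tool's x, y, z in units of 100 mm (1.0 is 100 mm), then the turn, a rotation vector about the tool's x, y, z in units of 120 degrees (1.0 is 120 degrees), then the opening, from 0 (shut) to 1 (fully open). In form: [[x, y, z, ax, ay, az, grip], ...]. A call has 1 to 12 rows; each row is the pose to reach, as a shift and turn from the pose commanded when the call began, along the tool's axes at that moment; what a row does not reach only later rows make up. A row lasts 1/12 s, in which the tool goes at most 41.7 mm and 7.16 degrees, less where a joint would pass 70% of its speed; a pose out of reach is approached as far as the arm can. A call with a number of a shift or a turn outside -1 to 1 is refused whole. A call with a gripper value outside its range is refused whole. The fingers move at their own pace and stop on an object; "force" is the grip in N (left out, the last holds). Time passes only in rows, so rows that repeat a pose let the fingers close. It gives the time, the measured TCP pose, the force, the opening and the grip force at its end, in the units of the state.
- status.state(): the state, without advancing time (a new reading comes with each control period).
- vision.capture(name): name is "scene" or "side" or "wrist"; returns a dict with "pixels" (400x640x3 uint8, red, green, blue), "range_z" (400x640 float32, mm along the optical axis (not along the pixel's ray), 0 where there is no reading), "camera_matrix" (3x3 intrinsics, pixels), "dist" ([k1, k2, p1, p2, k3] as OpenCV has them; the pictures are not rectified), "cam_to_world" (4x4, takes a point from camera to world coordinates); the wrist camera has in their place "hand_eye" (4x4, takes a point from camera to tool coordinates, whose origin is the TCP and whose axes are the flange's). Camera axes: x right, y up, looking along -z (the intrinsics and any distortion apply to the point x, -y, -z); pixel columns grow to the right and rows downward; lengths in mm; the calibration is good to about 2 mm. A picture is of the moment at which its call begins: read the wrist's pose just before it.
- ctrl.hand_in(): hands the job in; it is judged then, once.
The state is a dict: "time": time; "joint_positions": joint angles; "qd": joint speeds; "effort": joint torques, N m; "tcp_pos": TCP position; "tcp_rot": TCP orientation; "wrist_force": force on the tool from outside, world axes, zero at the start; "ft_torque": the same for the moment, N m; "grip_width": finger opening in mm; "grip_force": force on a finger pad.
Only numpy, scipy, OpenCV 4.12 (cv2) and the standard library are available. Lean on these libraries where they do the work, as an engineer would, in place of code of your own. Each camera call takes 0.05 s, during which the arm holds its last target. There are 200 camera calls.

## Working session

There is one attempt and no reset: what is moved stays moved. The work goes in short steps, Python scripts to look and compute and a tool call to move; the robot and the scene stay as the last step left them, time stands still between calls to the robot, and variables do not carry over. Pictures are saved under pics/ and viewed, at most 10 in all, crops included, and the job is handed in when it is done.

Besides the shell and the picture viewer there is one more tool, called after "Request:" as a command line: name --pt "numbers of a row" for each row, then --argument value for the rest. send_rows: Moves the arm, as the interface text tells. Its arguments: {"type":"object","properties":{"targets":{"type":"array","items":{"type":"array","items":{"type":"number"}}},"force":{"type":"number"}},"required":["targets"]}

```bash
mkdir -p pics; cat > h.py <<'E'
import numpy as np,cv2
from bench import status,vision,ctrl
from scipy.spatial.transform import Rotation as R
def rot(q): return R.from_quat([q[1],q[2],q[3],q[0]])
def cap(n):
    s=status.state(); c=vision.capture(n)
    if n=='wrist':
        T=np.eye(4);T[:3,:3]=rot(s['tcp_rot']).as_matrix();T[:3,3]=s['tcp_pos'];c['T']=T@np.array(c['hand_eye'])
    else: c['T']=np.array(c['cam_to_world'])
    np.savez('last_%s.npz'%n,**{k:c[k] for k in('pixels','range_z','camera_matrix','dist','T')})
    return c
def load(n): return np.load('last_%s.npz'%n)
def cloud(c):
    h,w=c['range_z'].shape;u,v=np.meshgrid(np.arange(w),np.arange(h))
    p=cv2.undistortPoints(np.stack([u,v],-1).reshape(-1,1,2).astype(float),np.array(c['camera_matrix']),np.array(c['dist'])).reshape(h,w,2)
    z=c['range_z'];P=np.stack([p[...,0]*z,-p[...,1]*z,-z],-1)
    T=c['T'];W=P@T[:3,:3].T+T[:3,3];W[z<=0]=np.nan
    return W
def save(c,f,crop=None,s=1):
    im=c['pixels'][...,::-1]
    if crop: a,b,x,y=crop;im=im[b:y,a:x]
    cv2.imwrite('pics/'+f,cv2.resize(im,None,fx=s,fy=s,interpolation=cv2.INTER_CUBIC))
E
python3 - <<'E'
from h import *
s=status.state();print(s)
a=cap('scene');b=cap('side')
save(a,'scene.png',s=1.25);save(b,'side.png',s=1.25)
E
```

```text
{'time': 0.0, 'joint_positions': array([-1.27970116,  0.60013105, -0.00251936,  1.60017922,  0.00180834,
        0.94288009, -0.07981197]), 'qd': array([ 3.73305204e-04,  3.00914102e-05,  1.19480385e-03, -1.04161414e-03,
       -6.95484275e-04,  2.05793882e-04,  5.21590117e-04]), 'effort': array([-3.87030368e-04, -7.76435781e+01,  1.56483036e+00, -2.58005118e+01,
        1.24635504e-02,  8.67883558e-03,  7.80492599e-06]), 'tcp_pos': array([260.53583569, 676.03995081, 230.39540167]), 'tcp_rot': array([-6.35255956e-05,  1.82847130e-01,  9.83141033e-01, -7.95448970e-04]), 'wrist_force': array([-0.20470799, -0.01328441, -0.5140555 ]), 'ft_torque': array([ 0.0072603 , -0.03498585, -0.04338912]), 'grip_force': 0.0, 'grip_width': 85.21197340173953}
```

View pics/scene.png

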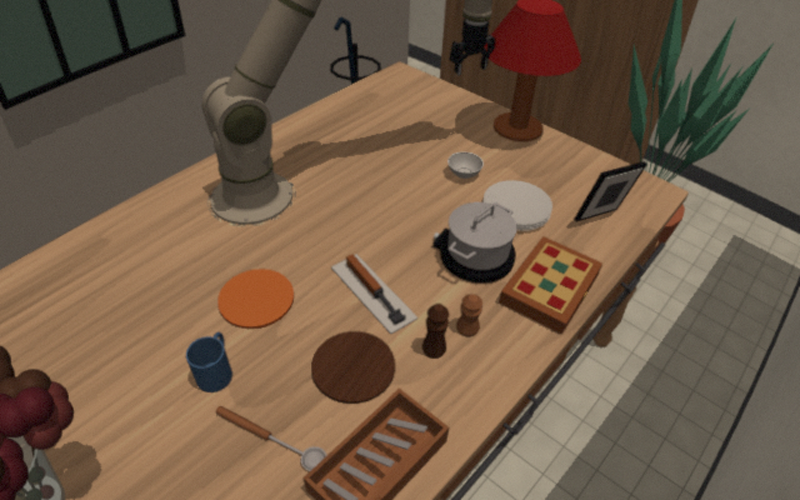

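View pics/side.png

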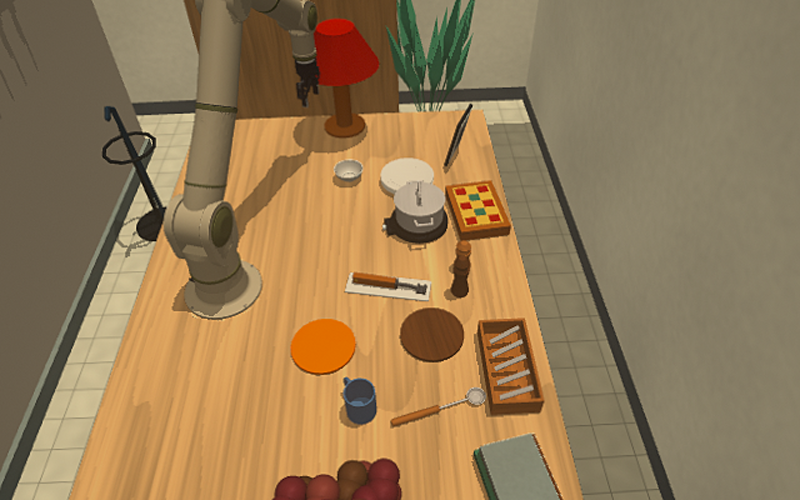

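The scene view shows the lifter on the white rest at about (375,290), the lidded casserole at (480,240) with its loop at (490,213), and the pepper and salt mills at (435,330) and (470,315). Things that could be mistaken:
- **Trivet:** the dark wooden disc at (353,366) fits the description. The orange disc (256,297) and the white plates (517,205) do not.
- **Lifter:** the wooden-handled tool on the rest fits. The spoon at (270,440) does not.

Next I'll measure them and take a close crop.

```bash
cat > m.py <<'E'
from h import *
for n in('scene','side'):
    c=load(n);W=cloud(c);im=c['pixels'].astype(int)
    def reg(cx,cy,r,z0,z1):
        x,y=int(cx/1.25),int(cy/1.25);m=np.zeros(W.shape[:2],bool);m[max(0,y-r):y+r,x-r:x+r]=1
        return m&(W[...,2]>z0)&(W[...,2]<z1)
    P={'scene':dict(trivet=(353,366),rest=(375,290),pot=(482,235)),'side':dict(trivet=(432,334),rest=(390,287),pot=(420,208))}[n]
    def stat(t,m):
        p=W[m]
        if len(p)<4: print(n,t,len(p));return
        r=cv2.minAreaRect(p[:,:2].astype(np.float32)); cc=cv2.minEnclosingCircle(p[:,:2].astype(np.float32))
        print(n,t,len(p),'med',np.median(p,0).round(1),'rect',np.round(r[0],1),np.round(r[1],1),round(r[2],1),'circ',np.round(cc[0],1),round(cc[1],1))
    stat('trivet',reg(*P['trivet'],45,9,20)&(im.sum(-1)<260))
    stat('rest',reg(*P['rest'],50,4,12))
    stat('handle',reg(*P['rest'],45,34,46))
    stat('lifter',reg(*P['rest'],45,14,46))
    stat('lidflange',reg(*P['pot'],45,112,136))
    stat('loop',reg(*P['pot'],45,154,185))
    stat('table',reg(300,420,10,-20,20) if n=='scene' else reg(360,300,6,-20,20))
    if n=='scene':
        for t,p,z in(('pepper',(436,325),60),('salt',(470,315),50)): stat(t,reg(*p,22,z,160))
save(load('scene'),'crop.png',(230,150,430,330),4) if 0 else save(load('scene'),'crop.png',(250,150,430,285),4.4)
E
python3 m.py
```

```text
scene trivet 3088 med [ 640.6 -216.1   13.8] rect [ 639.4 -197.7] [206.5 294.1] 43.3 circ [ 673.2 -166.9] 149.5
scene rest 1357 med [549.5 -43.    7.4] rect [506.1  -2.5] [324.8 413.4] 44.2 circ [514.    7.6] 246.0
scene handle 251 med [485.3 -17.6  38.6] rect [574.  -38.6] [ 24.  337.2] 76.4 circ [575.2 -33.6] 168.6
scene lifter 824 med [559.3 -39.6  23.1] rect [560.4 -45.4] [241.5 268.8] 38.7 circ [569.6 -55.7] 170.2
scene lidflange 1524 med [639.1 239.3 121.5] rect [630.1 249.8] [168.7 169.4] 29.3 circ [628.6 250.9] 88.0
scene loop 53 med [631.  243.  161.8] rect [630.3 248. ] [78.5 10. ] 88.4 circ [632.2 248. ] 39.4
scene table 395 med [ 6.454e+02 -3.772e+02 -2.000e-01] rect [ 645.2 -377.3] [50.2 61.9] 47.7 circ [ 645.7 -377.6] 39.3
scene pepper 467 med [740.6 -64.6 111.1] rect [740.7 -18.4] [119.8  45.8] 79.9 circ [734.1 -16.7] 61.4
scene salt 418 med [754.7  32.2  98.7] rect [744.8   5.5] [129.5  48.4] 78.9 circ [753.3   3.5] 65.8
side trivet 1664 med [ 633.4 -217.4   14.1] rect [ 650.4 -204. ] [268.3 422.3] 12.0 circ [ 620.  -210.5] 234.9
side rest 1880 med [536.2 -47.    7.2] rect [504.   -6.6] [510.3 416.3] 83.9 circ [507.3   0.9] 318.6
side handle 208 med [491.6 -13.7  39.7] rect [539.4  87.3] [306.7 136.9] 57.6 circ [542.7  85.2] 165.8
side lifter 1271 med [582.2 -44.3  19.2] rect [528.2 -16.7] [457.7 323.7] 85.0 circ [534.2 -17.2] 276.9
side lidflange 892 med [626.8 236.7 122.4] rect [654.1 132.2] [170.  420.1] 13.3 circ [674.5 135.9] 211.1
side loop 29 med [628.8 233.6 162.4] rect [671.9 108. ] [ 24.5 350.2] 17.8 circ [683.6 111.8] 175.1
side table 144 med [426.4 -70.5   0.8] rect [426.7 -69.3] [42.9 62.7] 0.8 circ [426.4 -70.1] 34.8
```

View pics/crop.png

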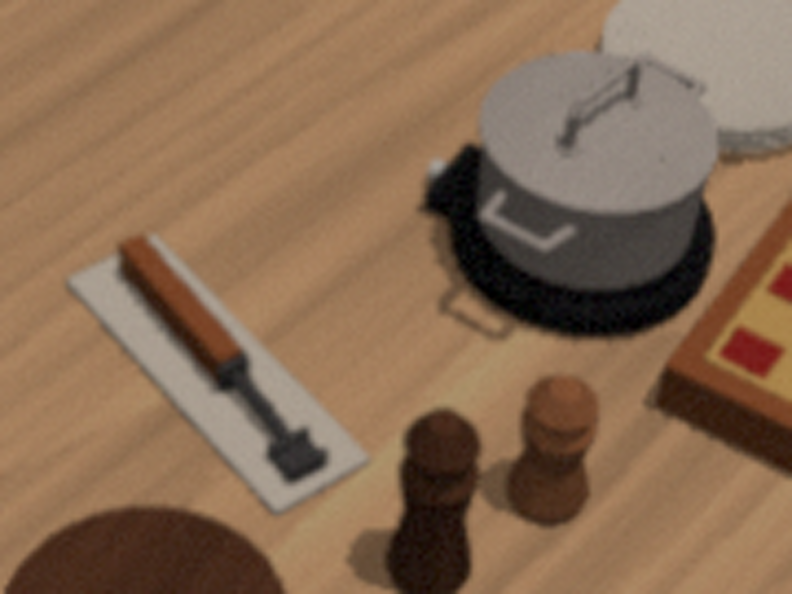

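The crop confirms the wood-handled steel lifter on the white rest, nose pointing away from the robot. The lid's loop bar runs roughly along world y, and the mills stand close to the path. Next come finer numbers.

```bash
cat > m2.py <<'E'
from h import *
from scipy.optimize import least_squares
def pca(p):
    c=p.mean(0);u,s,v=np.linalg.svd(p-c);d=v[0]*np.sign(v[0][0]);return c,np.degrees(np.arctan2(d[1],d[0])),d
def box(W,x0,x1,y0,y1,z0,z1):
    return (W[...,0]>x0)&(W[...,0]<x1)&(W[...,1]>y0)&(W[...,1]<y1)&(W[...,2]>z0)&(W[...,2]<z1)
def circ(p,r):
    h=cv2.convexHull(p.astype(np.float32))[:,0]
    f=least_squares(lambda q:np.hypot(h[:,0]-q[0],h[:,1]-q[1])-r,p.mean(0),loss='soft_l1');return f.x,np.std(f.fun)
if __name__=='__main__':
  for n in('scene','side'):
    c=load(n);W=cloud(c);im=c['pixels'].astype(int)
    m=box(W,430,660,-110,20,32,48);p=W[m][:,:2];ce,a,d=pca(p)
    print(n,'handletop',len(p),ce.round(1),round(a,2),np.percentile((p-ce)@d,[1,99]).round(1),np.median(W[m][:,2]))
    m=box(W,430,680,-130,30,13,48);p=W[m][:,:2];ce,a,d=pca(p);t=(p-ce)@d;print(' lifter',len(p),ce.round(1),round(a,2),(ce+d*t.min()).round(1),(ce+d*t.max()).round(1))
    m=box(W,400,700,-150,60,4,48);m&=(im.max(-1)-im.min(-1)<45)&(im.min(-1)>80);p=W[m][:,:2].astype(np.float32);print(' rest',len(p),cv2.minAreaRect(p))
    m=box(W,520,760,-330,-100,8,20)&(im.sum(-1)<260);print(' trivet',circ(W[m][:,:2],92))
    m=box(W,520,740,140,360,112,140);print(' lid',circ(W[m][:,:2],85))
    m=box(W,580,690,180,310,150,180);p=W[m][:,:2];print(' loop',len(p),pca(p)[:2],p.min(0),p.max(0),np.median(W[m][:,2]))
E
python3 m2.py
```

```text
scene handletop 223 [490.2 -19. ] -13.7 [-59.3  56.7] 37.96071356219977
 lifter 539 [539.2 -37.5] -20.76 [432.9   2.7] [691.8 -95.4]
 rest 988 ((519.0453491210938, -25.510055541992188), (82.12474060058594, 256.0005798339844), 78.74454498291016)
 trivet (array([ 637.13877507, -212.61458831]), np.float64(0.8022277915993828))
 lid (array([630.08060464, 250.29054909]), np.float64(1.02221921180997))
 loop 59 (array([631.1337829 , 245.70829869]), np.float64(87.27535825167733)) [624.51365089 208.61952817] [635.78330452 288.62482468] 161.57110805696038
side handletop 160 [485.1 -21. ] -13.92 [-58.4  58.5] 39.659927993062524
 lifter 386 [521.8 -32.7] -14.58 [427.7  -8.2] [666.9 -70.4]
 rest 138 ((516.0464477539062, -33.079734802246094), (76.60692596435547, 250.58755493164062), 78.12126159667969)
 trivet (array([ 633.92249112, -215.63959235]), np.float64(0.8544028483725667))
 lid (array([627.73945285, 249.85892327]), np.float64(2.1853519290960204))
 loop 28 (array([627.87956439, 239.09193563]), np.float64(-89.258218440007)) [624.32655358 201.98677421] [631.68498081 278.43465637] 162.4422925712803
```

Request:
send_rows --pt "-0.4 -0.47 0 0 0 0 1" --pt "-0.8 -0.94 0 0 0 0 1" --pt "-0.8 -0.94 0 0 0 0 1" --pt "-0.8 -0.94 0 0 0 0 1"

```text
time: 0.43
tcp_pos: [305.9, 551.6, 231.0]
tcp_rot: [0.001, 0.187, 0.982, -0.003]
wrist_force: [0.9, -0.7, -0.1]
grip_width: 85.3
grip_force: 0.0
```

Request:
send_rows --pt "-0.4 -0.47 0 0 0 0 1" --pt "-0.8 -0.94 0 0 0 0 1" --pt "-0.8 -0.94 0 0 0 0 1" --pt "-0.8 -0.94 0 0 0 0 1"

```text
time: 0.77
tcp_pos: [345.6, 435.3, 231.1]
tcp_rot: [0.001, 0.187, 0.982, -0.003]
wrist_force: [0.9, -0.8, -0.1]
grip_width: 85.4
grip_force: 0.0
```

Request:
send_rows --pt "-0.4 -0.47 0 0 0 0 1" --pt "-0.8 -0.94 0 0 0 0 1" --pt "-0.8 -0.94 0 0 0 0 1" --pt "-0.8 -0.94 0 0 0 0 1"

```text
time: 1.1
tcp_pos: [385.5, 319.3, 231.2]
tcp_rot: [0.0, 0.187, 0.982, -0.002]
wrist_force: [-0.6, -0.7, -0.3]
grip_width: 85.5
grip_force: 0.0
```

Request:
send_rows --pt "-0.4 -0.47 0 0 0 0 1" --pt "-0.8 -0.94 0 0 0 0 1" --pt "-0.8 -0.94 0 0 0 0 1" --pt "-0.8 -0.94 0 0 0 0 1"

```text
time: 1.43
tcp_pos: [426.0, 203.4, 231.3]
tcp_rot: [0.0, 0.187, 0.982, -0.002]
wrist_force: [-0.0, -0.8, 0.2]
grip_width: 85.5
grip_force: 0.0
```

Request:
send_rows --pt "-0.4 -0.47 0 0 0 0 1" --pt "-0.8 -0.94 0 0 0 0 1" --pt "-0.8 -0.94 0 0 0 0 1" --pt "-0.8 -0.94 0 0 0 0 1"

```text
time: 1.77
tcp_pos: [467.0, 87.2, 231.4]
tcp_rot: [0.001, 0.188, 0.982, -0.001]
wrist_force: [-0.3, 0.6, -0.4]
grip_width: 85.3
grip_force: 0.0
```

Request:
send_rows --pt "-0.4 -0.47 0 0 0 0 1" --pt "-0.8 -0.94 0 0 0 -0.067 1" --pt "-0.8 -0.94 0 0 0 -0.067 1" --pt "-0.8 -0.94 0 0 0 -0.067 1" --pt "-0.8 -0.94 0 0 0 -0.067 1"

```text
time: 2.18
tcp_pos: [506.5, -24.5, 231.1]
tcp_rot: [0.0, 0.116, 0.993, -0.0]
wrist_force: [0.1, -0.3, -0.3]
grip_width: 85.5
grip_force: 0.0
```

```bash
cat > m3.py <<'E'
from m2 import *
c=cap('wrist');W=cloud(c);im=c['pixels'].astype(int);save(c,'w1.png')
s=status.state();A=rot(s['tcp_rot']).as_matrix();print(s['tcp_pos'],A.round(3).tolist())
m=box(W,380,720,-150,60,33,48);p=W[m][:,:2].astype(np.float32);ce,a,d=pca(p);print('top',len(p),ce,a,cv2.minAreaRect(p),np.median(W[m][:,2]))
m=box(W,380,720,-150,60,12,48);p=W[m][:,:2].astype(np.float32);print('all',len(p),cv2.minAreaRect(p))
m=box(W,380,720,-150,60,4,48);p=W[m][:,:2].astype(np.float32);print('rest',len(p),cv2.minAreaRect(p))
E
python3 m3.py
```

```text
[505.98605223 -22.51784122 231.05345571] [[-0.974, 0.228, -0.0], [0.228, 0.974, 0.0], [0.0, 0.0, -1.0]]
top 3036 [492.1735   -17.676619] -10.119883 ((564.48681640625, -28.294116973876953), (37.09279251098633, 320.7903137207031), 80.63667297363281) 38.92021080051319
all 5666 ((557.896484375, -78.02653503417969), (138.37673950195312, 320.52740478515625), 82.64366912841797)
rest 16972 ((547.5697021484375, -68.97089385986328), (150.5217742919922, 341.4765625), 78.56562042236328)
```

View pics/w1.png

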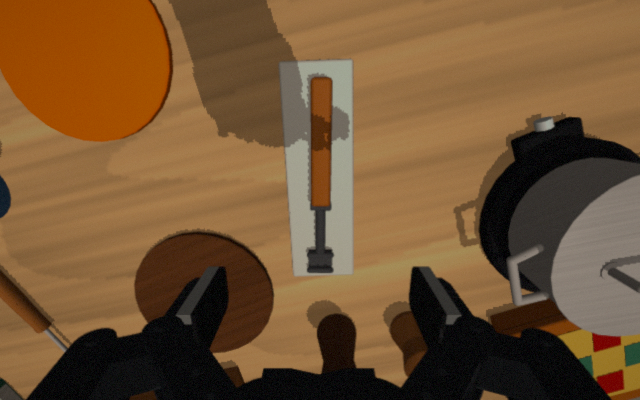

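The wrist view shows the lifter along the rest, with the handle butt at (321,77), the handle's front end at (320,206) and the nose end at (320,271). The rest corners are at (281,61), (352,60), (353,274) and (294,275).

```bash
cat > m4.py <<'E'
from m2 import *
def pix(c,u,v,z):
    p=cv2.undistortPoints(np.array([[[u,v]]],float),c['camera_matrix'],c['dist'])[0,0]
    d=c['T'][:3,:3]@np.array([p[0],-p[1],-1]);o=c['T'][:3,3];return (o+d*(z-o[2])/d[2])[:2]
if __name__=='__main__':
    c=load('wrist')
    b,f,n=pix(c,321,77.5,40),pix(c,320.5,207,40),pix(c,320,272,16);print(b,f,n,np.linalg.norm(f-b))
    for q in((281,61),(352,60),(353,274),(294,275)):print(pix(c,*q,8))
    W=cloud(c);im=c['pixels'].astype(int);m=np.zeros(im.shape[:2],bool);m[85:200,300:345]=1
    m&=(W[...,2]>34)&(W[...,2]<46);p=W[m][:,:2];ce,a,d=pca(p);print(len(p),ce,a,cv2.minAreaRect(p.astype(np.float32)),np.median(W[m][:,2]))
    g=ce+d*((b-ce)@d+95);print('grip',g,'origin',ce+d*((b-ce)@d+115))
E
python3 m4.py
```

```text
[407.84852839   0.51534526] [537.38566123 -30.48573558] [630.00069316 -52.80813123] 133.19510426239972
[380.3468181  -36.08254371]
[396.71677441  36.86737256]
[647.32647876 -12.67037364]
[631.02177453 -87.88298334]
2402 [468.65798667 -13.80659924] -13.776409088303774 ((472.18475341796875, -14.33749008178711), (21.534576416015625, 118.72748565673828), 76.21118927001953) 38.95373208245746
grip [500.25154303 -21.55292927] origin [519.67619125 -26.31560094]
```

Request:
send_rows --pt "0.056 -0.003 0.4 0 0 0 1" --pt "0.056 -0.003 0.8 0 0 0 1" --pt "0.056 -0.003 1.0 0 0 0 1" --pt "0.056 -0.003 1.0 0 0 0 1"

```text
time: 2.57
tcp_pos: [497.9, -19.0, 127.8]
tcp_rot: [-0.003, 0.112, 0.994, -0.0]
wrist_force: [-0.9, 0.2, 0.6]
grip_width: 85.5
grip_force: 0.0
```

Request:
send_rows --pt "0 0 0.3 0 0 0 1" --pt "0 0 0.6 0 0 0 1" --pt "0 0 0.85 0 0 0 1" --pt "0 0 1.0 0 0 0 1" --pt "0 0 1.0 0 0 0 1" --pt "0 0 1.0 0 0 0 1"

```text
time: 3.07
tcp_pos: [500.5, -20.1, 31.8]
tcp_rot: [-0.0, 0.113, 0.994, 0.0]
wrist_force: [-0.6, -0.1, 0.4]
grip_width: 85.3
grip_force: 0.0
```

Request:
send_rows --pt "0 -0.013 0.1 0 0 0 1" --pt "0 -0.013 0.19 0 0 0 1" --pt "0 -0.013 0.19 0 0 0 1" --pt "0 -0.013 0.19 0 0 0 1"

```text
time: 3.4
tcp_pos: [499.9, -22.6, 12.3]
tcp_rot: [-0.0, 0.114, 0.994, -0.0]
wrist_force: [-0.7, -1.1, -0.2]
grip_width: 85.6
grip_force: 0.0
```

Request:
send_rows --pt "0 0 0 0 0 0 0" --pt "0 0 0 0 0 0 0" --pt "0 0 0 0 0 0 0" --pt "0 0 0 0 0 0 0" --pt "0 0 0 0 0 0 0" --pt "0 0 0 0 0 0 0" --pt "0 0 0 0 0 0 0" --pt "0 0 0 0 0 0 0" --pt "0 0 0 0 0 0 0" --pt "0 0 0 0 0 0 0" --pt "0 0 0 0 0 0 0" --pt "0 0 0 0 0 0 0" --force 115

```text
time: 4.4
tcp_pos: [500.1, -22.6, 12.8]
tcp_rot: [0.0, 0.114, 0.994, 0.0]
wrist_force: [-1.3, 0.2, 9.3]
grip_width: 20.3
grip_force: 113.2
```

Request:
send_rows --pt "0 0 -0.05 0 0 0 0" --pt "0 0 -0.15 0 0 0 0" --pt "0 0 -0.35 0 0 0 0" --pt "0 0 -0.6 0 0 0 0" --pt "0 0 -0.85 0 0 0 0" --pt "0 0 -1.0 0 0 0 0"

```text
time: 4.9
tcp_pos: [500.2, -22.8, 115.0]
tcp_rot: [0.001, 0.114, 0.994, 0.0]
wrist_force: [-0.4, 0.2, -0.8]
grip_width: 19.9
grip_force: 112.6
```

Request:
send_rows --pt "0 0.2 -0.2 0 0 0 0" --pt "0.04 0.4 -0.4 0 0 0 0" --pt "0.06 0.6 -0.6 0 0 0 0" --pt "0.07 0.8 -0.8 0 0 0 0" --pt "0.07 0.96 -1.0 0 0 0 0"

```text
time: 5.32
tcp_pos: [514.2, 73.9, 214.1]
tcp_rot: [-0.0, 0.113, 0.994, 0.0]
wrist_force: [-0.0, 0.4, -2.4]
grip_width: 20.2
grip_force: 112.8
```

Request:
send_rows --pt "0 0.2 -0.2 0 0 0 0" --pt "0.04 0.4 -0.4 0 0 -0.03 0" --pt "0.06 0.6 -0.6 0 0 -0.06 0" --pt "0.07 0.8 -0.8 0 0 -0.08 0" --pt "0.07 0.96 -0.8 0 0 -0.101 0" --pt "0.07 0.96 -0.8 0 0 -0.101 0" --pt "0.07 0.96 -0.8 0 0 -0.101 0" --pt "0.07 0.96 -0.8 0 0 -0.101 0"

```text
time: 5.98
tcp_pos: [528.8, 166.5, 291.6]
tcp_rot: [-0.001, 0.009, 1.0, -0.001]
wrist_force: [0.2, -0.6, -2.6]
grip_width: 20.3
grip_force: 112.7
```

```bash
python3 - <<'E'
from h import *
s=status.state();print(s['tcp_pos'],s['tcp_rot'],s['wrist_force'],s['grip_width'])
c=cap('wrist');save(c,'w2.png')
E
```

```text
[528.84276089 166.48155597 291.56933775] [-8.13609091e-04  8.51037703e-03  9.99963271e-01 -6.06270966e-04] [ 0.21112285 -0.57555551 -2.58718184] 20.2670122337252
```

View pics/w2.png

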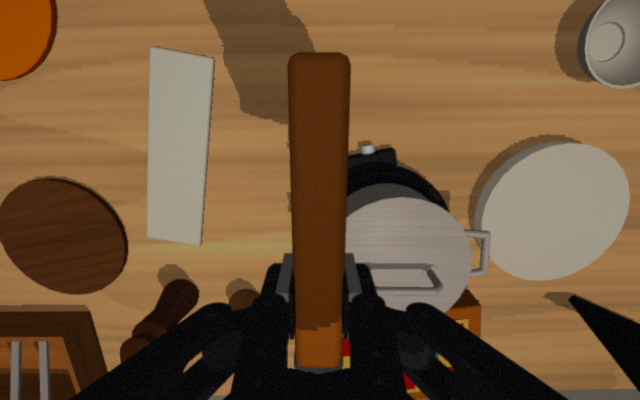

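The lifter hangs straight in the grip, with the handle at (320,50–370). The lid is at about (405,250), with its loop visible at (370–435,265–290). The trivet is at (63,235) and the rest at (180,145).

```bash
cat > m5.py <<'E'
from m4 import *
c=load('wrist');W=cloud(c)
m=box(W,590,670,190,300,148,180);p=W[m];print('loop',len(p))
if len(p)>5: print(pca(p[:,:2])[:2],p.min(0),p.max(0),np.median(p,0))
m=box(W,520,740,140,360,108,140);q=W[m][:,:2];print('lid',len(q),circ(q,85))
m=box(W,520,740,-330,-100,6,22);
c2=circ;print('trivet',[pix(c,*u,14).round(1) for u in((0,236),(127,236),(58,178),(70,293))])
print('rest',[pix(c,*u,8).round(1) for u in((150,47),(213,59),(202,244),(147,237))])
m=np.zeros(W.shape[:2],bool);m[60:230,295:345]=1
T=c['T'];s=status.state();A=rot(s['tcp_rot']).as_matrix();L=(W-s['tcp_pos'])@A
m&=(L[...,2]>-60)&(L[...,2]<0);h=L[m];print('handle in tool',len(h),h.mean(0),pca(h[:,:2])[1],np.polyfit(h[:,0],h[:,2],1),h[:,1].min(),h[:,1].max(),h[:,0].min(),h[:,0].max())
E
python3 m5.py
```

```text
loop 554
(array([626.82452867, 254.49773242]), np.float64(89.18954641800907)) [623.67975872 220.35291158 148.0342891 ] [631.3870363  289.05016368 165.9306484 ] [626.42685506 254.75807546 162.89301165]
lid 10276 (array([628.20355895, 249.62632803]), np.float64(12.56505836141869))
trivet [array([ 625.3, -299.7]), array([ 628. , -112.7]), array([ 541., -190.]), array([ 722.1, -221.6])]
rest [array([381.7, -37.5]), array([396.8,  37.9]), array([645. ,  -8.2]), array([632.6, -87.5])]
handle in tool 8463 [ 64.78360474  -0.33065628 -26.36420549] -0.11648015884927064 [-5.12827972e-03 -2.60319770e+01] -10.034334811889924 9.476480528945642 32.08859388159246 93.73612058975785
```

Request:
send_rows --pt "0.2 0.2 0 0 0 0 0" --pt "0.4 0.4 0 0 0 0 0" --pt "0.6 0.6 0 0 0 0 0" --pt "0.82 0.845 0 0 0 0 0" --pt "0.82 0.845 0.2 0 0 0 0" --pt "0.82 0.845 0.4 0 0 0 0" --pt "0.82 0.845 0.6 0 0 0 0" --pt "0.82 0.845 0.8 0 0 0 0" --pt "0.82 0.845 1.0 0 0 0 0" --pt "0.82 0.845 1.0 0 0 0 0"

```text
time: 6.87
tcp_pos: [447.4, 251.2, 188.9]
tcp_rot: [-0.003, 0.009, 1.0, -0.002]
wrist_force: [-1.2, -0.7, -1.7]
grip_width: 20.2
grip_force: 112.8
```

Request:
send_rows --pt "0 0 0.15 0 0 0 0" --pt "0 0 0.3 0 0 0 0" --pt "0 0 0.43 0 0 0 0" --pt "0 0 0.52 0 0 0 0" --pt "0 0 0.52 0 0 0 0" --pt "0 0 0.52 0 0 0 0"

```text
time: 7.37
tcp_pos: [449.1, 253.0, 140.5]
tcp_rot: [-0.0, 0.008, 1.0, -0.0]
wrist_force: [-1.4, -0.1, -0.8]
grip_width: 20.3
grip_force: 112.8
```

```bash
cat > m6.py <<'E'
from m4 import *
import sys
s=status.state();A=rot(s['tcp_rot']).as_matrix();t=np.array(s['tcp_pos'])
print(t,s['tcp_rot'],s['wrist_force'])
g=t+A@np.array([-120,0,-2.8]);print('groove',g)
a=cap('scene');b=cap('side')
def mk(c,P,w=75):
    T=np.linalg.inv(c['T']);q=T[:3,:3]@P+T[:3,3];return q
ims=[]
for c in(a,b):
    T=np.linalg.inv(c['T']);q=T[:3,:3]@np.array([600,250,140.])+T[:3,3]
    uv=cv2.projectPoints(np.array([[q[0],-q[1],-q[2]]]),np.zeros(3),np.zeros(3),np.array(c['camera_matrix']),np.array(c['dist']))[0][0,0]
    u,v=int(uv[0]),int(uv[1]);ims.append(cv2.resize(c['pixels'][v-50:v+50,u-65:u+65,::-1],(400*130//133,308),interpolation=cv2.INTER_CUBIC))
cv2.imwrite('pics/'+sys.argv[1],np.hstack(ims))
E
python3 m6.py p1.png
```

```text
[449.13130674 252.95682375 140.53173109] [-1.96231056e-04  8.30850457e-03  9.99965426e-01 -2.78108137e-04] [-1.44975977 -0.09927475 -0.82746564]
groove [569.11584179 250.96438672 143.28519117]
```

View pics/p1.png

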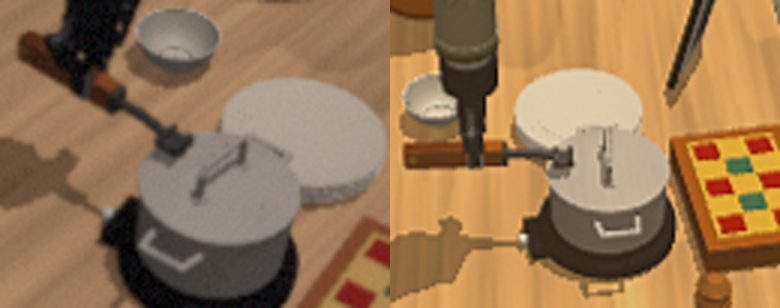

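Both views show the nose just short of the loop, level and in line with its middle.

Request:
send_rows --pt "-0.1 -0.005 0.01 0 0 0 0" --pt "-0.2 -0.005 0.01 0 0 0 0" --pt "-0.3 -0.005 0.01 0 0 0 0" --pt "-0.4 -0.005 0.01 0 0 0 0" --pt "-0.5 -0.005 0.01 0 0 0 0" --pt "-0.56 -0.005 0.01 0 0 0 0" --pt "-0.595 -0.005 0.01 0 0 0 0" --pt "-0.595 -0.005 0.01 0 0 0 0" --pt "-0.595 -0.005 0.01 0 0 0 0"

```text
time: 8.22
tcp_pos: [508.2, 251.8, 139.1]
tcp_rot: [-0.0, 0.008, 1.0, -0.0]
wrist_force: [-0.9, -0.6, -1.7]
grip_width: 20.2
grip_force: 112.8
```

```bash
sed -i 's/600,250,140/620,250,150/; s/v-50:v+50,u-65:u+65/v-32:v+33,u-42:u+42/' m6.py; python3 m6.py p2.png
```

```text
[508.24487123 251.78227134 139.10648465] [-2.82985312e-04  8.04217493e-03  9.99967614e-01 -1.17547431e-04] [-0.90409372 -0.63385376 -1.66276925]
groove [628.2309196  249.85284938 141.83879673]
```

View pics/p2.png

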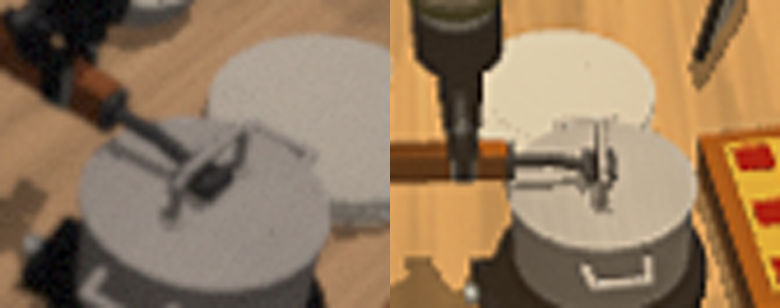

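The nose sits under the bar, centred on it in both views. Now a slow lift, checking the load.

Request:
send_rows --pt "0 0 -0.04 0 0 0 0" --pt "0 0 -0.08 0 0 0 0" --pt "0 0 -0.11 0 0 0 0" --pt "0 0 -0.125 0 0 0 0" --pt "0 0 -0.14 0 0 0 0" --pt "0 0 -0.155 0 0 0 0" --pt "0 0 -0.17 0 0 0 0" --pt "0 0 -0.185 0 0 0 0" --pt "0 0 -0.2 0 0 0 0" --pt "0 0 -0.215 0 0 0 0" --pt "0 0 -0.23 0 0 0 0" --pt "0 0 -0.23 0 0 0 0"

```text
time: 9.32
tcp_pos: [508.4, 251.9, 162.4]
tcp_rot: [-0.0, 0.008, 1.0, -0.0]
wrist_force: [0.2, -0.9, -4.7]
grip_width: 20.3
grip_force: 112.6
```

```bash
cat > m7.py <<'E'
from m4 import *
s=status.state();A=rot(s['tcp_rot']).as_matrix();t=np.array(s['tcp_pos']);print(t,s['wrist_force'],s['ft_torque'])
g=t+A@np.array([-120,0,-2.8])
for n in('scene','side'):
    c=cap(n);W=cloud(c);z=g[2]+4-54
    d=np.hypot(W[...,0]-g[0],W[...,1]-g[1])
    m=(d<85)&(d>55)&(W[...,2]>z-6)&(W[...,2]<z+22)
    p=W[m];k=np.linalg.lstsq(np.c_[p[:,:2]-g[:2],np.ones(len(p))],p[:,2],rcond=None)[0]
    m2=(d<110)&(W[...,2]>z-6)&(W[...,2]<z+22)
    print(n,len(p),'tilt deg',np.degrees(k[:2]).round(2),'zmid',k[2].round(1),'lid centre',circ(W[m2][:,:2],85))
E
python3 m7.py
```

```text
[508.43451777 251.89462518 162.4043535 ] [ 0.22301436 -0.94668178 -4.70288013] [ 0.08589816  0.40338897 -0.0239025 ]
scene 919 tilt deg [-0.63  1.44] zmid 125.0 lid centre (array([630.40525053, 249.46099921]), np.float64(1.3266033833001583))
side 511 tilt deg [-0.2   1.49] zmid 125.7 lid centre (array([627.88170075, 250.71381629]), np.float64(1.9266684606422066))
```

Request:
send_rows --pt "0 0 -0.02 0 0 0 0" --pt "0 0 -0.06 0 0 0 0" --pt "0 0 -0.12 0 0 0 0" --pt "0 0 -0.19 0 0 0 0" --pt "0 0 -0.27 0 0 0 0" --pt "0 0 -0.35 0 0 0 0" --pt "0 0 -0.43 0 0 0 0" --pt "0 0 -0.51 0 0 0 0" --pt "0 0 -0.58 0 0 0 0" --pt "0 0 -0.64 0 0 0 0" --pt "0 0 -0.68 0 0 0 0" --pt "0 0 -0.7 0 0 0 0"

```text
time: 10.42
tcp_pos: [508.6, 252.0, 233.0]
tcp_rot: [0.0, 0.008, 1.0, 0.0]
wrist_force: [-0.3, 0.1, -4.6]
grip_width: 20.2
grip_force: 112.8
```

```bash
python3 m7.py
```

```text
[508.63482518 251.98282323 233.00248792] [-0.26370996  0.11916656 -4.62711215] [-0.04441382  0.36980458 -0.01174475]
scene 870 tilt deg [0.03 0.56] zmid 196.7 lid centre (array([630.7026407 , 250.24841531]), np.float64(1.1811667937870312))
side 476 tilt deg [-0.18  0.12] zmid 197.3 lid centre (array([628.10625462, 249.59858778]), np.float64(2.339674057288987))
```

The lid hangs level over the pot, so I'll carry it across smoothly.

Request:
send_rows --pt "0 -0.01 0 0 0 0 0" --pt "0 -0.03 0 0 0 0 0" --pt "0 -0.06 0 0 0 0 0" --pt "0 -0.1 0 0 0 0 0" --pt "0 -0.15 0 0 0 0 0" --pt "0 -0.21 0 0 0 0 0" --pt "-0.01 -0.28 0 0 0 0 0" --pt "-0.01 -0.36 0 0 0 0 0" --pt "-0.01 -0.44 0 0 0 0 0" --pt "-0.015 -0.52 0 0 0 0 0" --pt "-0.02 -0.6 0 0 0 0 0" --pt "-0.02 -0.68 0 0 0 0 0"

```text
time: 11.52
tcp_pos: [509.5, 182.9, 232.4]
tcp_rot: [0.0, 0.008, 1.0, -0.0]
wrist_force: [-0.1, 0.4, -5.6]
grip_width: 20.3
grip_force: 112.8
```

Request:
send_rows --pt "0 -0.08 0 0 0 0 0" --pt "-0.005 -0.16 0 0 0 0 0" --pt "-0.005 -0.24 0 0 0 0 0" --pt "-0.01 -0.32 0 0 0 0 0" --pt "-0.01 -0.4 0 0 0 0 0" --pt "-0.015 -0.48 0 0 0 0 0" --pt "-0.015 -0.56 0 0 0 0 0" --pt "-0.02 -0.64 0 0 0 0 0" --pt "-0.02 -0.72 0 0 0 0 0" --pt "-0.025 -0.8 0 0 0 0 0" --pt "-0.025 -0.88 0 0 0 0 0" --pt "-0.028 -0.96 0 0 0 0 0"

```text
time: 12.52
tcp_pos: [510.6, 87.1, 232.3]
tcp_rot: [0.0, 0.008, 1.0, -0.0]
wrist_force: [-1.3, -0.2, -4.2]
grip_width: 20.3
grip_force: 112.8
```

Request:
send_rows --pt "0 -0.08 0 0 0 0 0" --pt "-0.005 -0.16 0 0 0 0 0" --pt "-0.005 -0.24 0 0 0 0 0" --pt "-0.01 -0.32 0 0 0 0 0" --pt "-0.01 -0.4 0 0 0 0 0" --pt "-0.015 -0.48 0 0 0 0 0" --pt "-0.015 -0.56 0 0 0 0 0" --pt "-0.02 -0.64 0 0 0 0 0" --pt "-0.02 -0.72 0 0 0 0 0" --pt "-0.025 -0.8 0 0 0 0 0" --pt "-0.025 -0.88 0 0 0 0 0" --pt "-0.028 -0.96 0 0 0 0 0"

```text
time: 13.52
tcp_pos: [511.9, -9.0, 232.3]
tcp_rot: [0.0, 0.008, 1.0, -0.0]
wrist_force: [0.1, 0.2, -5.2]
grip_width: 20.2
grip_force: 112.7
```

Request:
send_rows --pt "0 -0.08 0 0 0 0 0" --pt "-0.005 -0.16 0 0 0 0 0" --pt "-0.005 -0.24 0 0 0 0 0" --pt "-0.01 -0.32 0 0 0 0 0" --pt "-0.01 -0.4 0 0 0 0 0" --pt "-0.015 -0.48 0 0 0 0 0" --pt "-0.015 -0.56 0 0 0 0 0" --pt "-0.02 -0.64 0 0 0 0 0" --pt "-0.02 -0.72 0 0 0 0 0" --pt "-0.025 -0.8 0 0 0 0 0" --pt "-0.025 -0.88 0 0 0 0 0" --pt "-0.028 -0.96 0 0 0 0 0"

```text
time: 14.52
tcp_pos: [513.2, -105.0, 232.3]
tcp_rot: [0.0, 0.008, 1.0, -0.0]
wrist_force: [0.1, 0.6, -5.3]
grip_width: 20.4
grip_force: 112.8
```

Request:
send_rows --pt "0 -0.08 0 0 0 0 0" --pt "0 -0.16 0 0 0 0 0" --pt "-0.01 -0.24 0 0 0 0 0" --pt "-0.01 -0.32 0 0 0 0 0" --pt "-0.012 -0.4 0 0 0 0 0"

```text
time: 14.93
tcp_pos: [513.8, -145.0, 232.3]
tcp_rot: [0.0, 0.008, 1.0, -0.0]
wrist_force: [-0.6, -0.3, -5.0]
grip_width: 20.3
grip_force: 112.8
```

Request:
send_rows --pt "0 -0.08 0 0 0 0 0" --pt "0 -0.16 0 0 0 0 0" --pt "-0.01 -0.24 0 0 0 0 0" --pt "-0.01 -0.32 0 0 0 0 0" --pt "-0.01 -0.4 0 0 0 0 0" --pt "-0.015 -0.47 0 0 0 0 0" --pt "-0.015 -0.53 0 0 0 0 0" --pt "-0.02 -0.58 0 0 0 0 0" --pt "-0.02 -0.62 0 0 0 0 0" --pt "-0.02 -0.65 0 0 0 0 0" --pt "-0.02 -0.67 0 0 0 0 0" --pt "-0.02 -0.68 0 0 0 0 0"

```text
time: 15.93
tcp_pos: [514.7, -212.4, 232.3]
tcp_rot: [0.0, 0.008, 1.0, 0.0]
wrist_force: [0.4, 0.4, -4.5]
grip_width: 19.9
grip_force: 112.8
```

```bash
cat > m8.py <<'E'
from m4 import *
for n in('scene','side'):
    c=load(n);W=cloud(c);im=c['pixels'].astype(int)
    m=box(W,520,760,-330,-100,8,20)&(im.sum(-1)<260);print(n,'trivet visible',m.sum(),circ(W[m][:,:2],92))
E
python3 m7.py;python3 m8.py
```

```text
[ 514.68605211 -212.38975261  232.29355752] [ 0.37396235  0.43184594 -4.45403753] [ 0.03686074  0.39789885 -0.03548758]
scene 1608 tilt deg [ 0.19 -0.19] zmid 196.3 lid centre (array([ 637.20493069, -212.67404993]), np.float64(0.6845137255388918))
side 885 tilt deg [-0.12 -0.09] zmid 196.2 lid centre (array([ 634.36365721, -214.35631965]), np.float64(1.165612781388862))
scene trivet visible 2565 (array([ 636.86697573, -212.88410274]), np.float64(0.8951775298124325))
side trivet visible 1406 (array([ 633.89575991, -215.45849357]), np.float64(5.074592879215104))
```

```bash
python3 - <<'E'
from m4 import *
c=load('scene');W=cloud(c)
for n,(u,v) in dict(mug=(168,275),mugh=(178,272),orange=(205,238),pep=(349,250),spoon=(250,368)).items():print(n,W[v-2:v+3,u-2:u+3].reshape(-1,3).mean(0).round())
m=box(W,380,600,-330,-90,18,140);print(m.sum(),W[m].max(0) if m.any() else '')
E
```

```text
mug [ 408. -412.   71.]
mugh [ 396. -378.   40.]
orange [ 332. -238.   14.]
pep [738. -64. 144.]
spoon [ 732. -419.    2.]
20 [ 596.92619716 -181.16257532   20.48952246]
```

Request:
send_rows --pt "0 0 0.01 0 0 0 0" --pt "0 0 0.04 0 0 0 0" --pt "0 0 0.09 0 0 0 0" --pt "0 0 0.17 0 0 0 0" --pt "0 0 0.26 0 0 0 0" --pt "0 0 0.36 0 0 0 0" --pt "0 0 0.46 0 0 0 0" --pt "0 0 0.56 0 0 0 0" --pt "0 0 0.65 0 0 0 0" --pt "0 0 0.73 0 0 0 0" --pt "0 0 0.78 0 0 0 0" --pt "0 0 0.8 0 0 0 0"

```text
time: 17.03
tcp_pos: [514.4, -212.1, 151.2]
tcp_rot: [-0.001, 0.008, 1.0, 0.0]
wrist_force: [-0.5, -0.0, -4.6]
grip_width: 20.1
grip_force: 112.8
```

Request:
send_rows --pt "0 0 0.02 0 0 0 0" --pt "0 0 0.06 0 0 0 0" --pt "0 0 0.12 0 0 0 0" --pt "0 0 0.2 0 0 0 0" --pt "0 0 0.29 0 0 0 0" --pt "0 0 0.38 0 0 0 0" --pt "0 0 0.47 0 0 0 0" --pt "0 0 0.56 0 0 0 0" --pt "0 0 0.64 0 0 0 0" --pt "0 0 0.7 0 0 0 0" --pt "0 0 0.74 0 0 0 0" --pt "0 0 0.76 0 0 0 0"

```text
time: 18.03
tcp_pos: [514.6, -212.2, 75.6]
tcp_rot: [-0.0, 0.008, 1.0, 0.0]
wrist_force: [0.9, 1.0, -4.1]
grip_width: 20.0
grip_force: 112.8
```

Request:
send_rows --pt "0 0 0.015 0 0 0 0" --pt "0 0 0.03 0 0 0 0" --pt "0 0 0.045 0 0 0 0" --pt "0 0 0.06 0 0 0 0" --pt "0 0 0.075 0 0 0 0" --pt "0 0 0.09 0 0 0 0" --pt "0 0 0.105 0 0 0 0" --pt "0 0 0.12 0 0 0 0" --pt "0 0 0.135 0 0 0 0" --pt "0 0 0.15 0 0 0 0" --pt "0 0 0.165 0 0 0 0" --pt "0 0 0.18 0 0 0 0"

```text
time: 19.03
tcp_pos: [515.1, -212.4, 58.4]
tcp_rot: [0.0, 0.008, 1.0, -0.0]
wrist_force: [-0.3, 0.3, -1.8]
grip_width: 20.5
grip_force: 113.2
```

```bash
python3 m7.py
```

```text
[ 515.12878526 -212.36384224   58.3943274 ] [-0.30203876  0.30124476 -1.83973247] [-0.0373004   0.02721458  0.02411045]
scene 1502 tilt deg [-0.73  1.83] zmid 27.0 lid centre (array([ 642.28540141, -222.00113479]), np.float64(11.776537626251372))
side 844 tilt deg [-0.13  1.76] zmid 26.4 lid centre (array([ 631.18486871, -212.13341096]), np.float64(4.068766831606967))
```

Request:
send_rows --pt "0 0 0.03 0 0 0 0" --pt "0 0 0.06 0 0 0 0" --pt "0 0 0.095 0 0 0 0" --pt "0 0 0.095 0 0 0 0" --pt "0 0 0.095 0 0 0 0"

```text
time: 19.55
tcp_pos: [514.5, -212.2, 48.5]
tcp_rot: [-0.0, 0.008, 1.0, 0.0]
wrist_force: [0.2, -0.1, -1.6]
grip_width: 19.8
grip_force: 113.2
```

Request:
send_rows --pt "0.04 0 0 0 0 0 0" --pt "0.09 0 0 0 0 0 0" --pt "0.15 0 0 0 0 0 0" --pt "0.21 0 0 0 0 0 0" --pt "0.27 0 0 0 0 0 0" --pt "0.34 0 0 0 0 0 0" --pt "0.41 0 0 0 0 0 0" --pt "0.48 0 0 0 0 0 0" --pt "0.55 0 0 0 0 0 0" --pt "0.58 0 0 0 0 0 0" --pt "0.6 0 0 0 0 0 0" --pt "0.6 0 0 0 0 0 0"

```text
time: 20.55
tcp_pos: [454.4, -211.4, 48.8]
tcp_rot: [-0.0, 0.008, 1.0, -0.0]
wrist_force: [0.2, -0.0, -1.5]
grip_width: 20.1
grip_force: 113.2
```

```bash
python3 - <<'E'
from m4 import *
ims=[]
for n in('scene','side'):
    c=cap(n);W=cloud(c);m=box(W,520,760,-330,-100,17,50);p=W[m];print(n,circ(p[:,:2],85))
    d=np.hypot(p[:,0]-635,p[:,1]+214);q=p[(d<80)&(d>50)];k=np.linalg.lstsq(np.c_[q[:,:2]-[635,-214],np.ones(len(q))],q[:,2],rcond=None)[0];print(np.degrees(k[:2]),k[2])
    u,v=((282,292),(346,267))[n=='side'];ims.append(cv2.resize(c['pixels'][v-60:v+60,u-70:u+70,::-1],(385,330),interpolation=cv2.INTER_CUBIC))
cv2.imwrite('pics/p3.png',np.hstack(ims));print(status.state()['wrist_force'])
E
```

```text
scene (array([ 637.43294432, -212.86658152]), np.float64(1.620074006573536))
[-0.95382696  0.94960824] 28.900697132002225
side (array([ 633.55337495, -215.03209712]), np.float64(1.7295804100149172))
[-1.1861755   0.45223943] 29.09299429928825
[ 0.03663456 -0.07114551 -2.21232675]
```

View pics/p3.png

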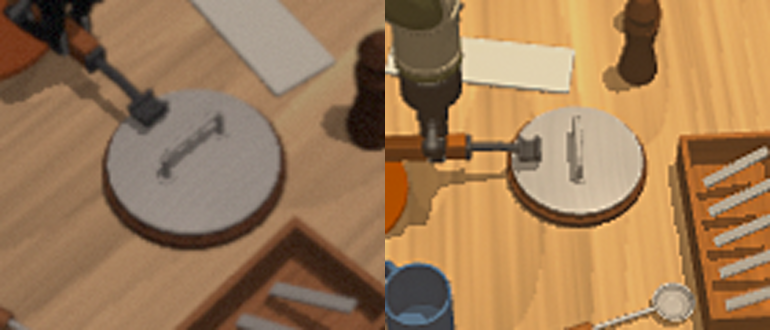

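The lid sits level and centred on the trivet, with the nose clear at (150,105) in the left view. Now the lifter goes back to the rest.

Request:
send_rows --pt "0 0 -0.1 0 0 0 0" --pt "0 0 -0.3 0 0 0 0" --pt "0 0 -0.55 0 0 0 0" --pt "0 0 -0.8 0 0 0 0" --pt "0 0 -1.0 0 0 0 0" --pt "0 0 -1.0 0 0 0 0"

```text
time: 21.15
tcp_pos: [456.5, -212.0, 152.9]
tcp_rot: [0.003, 0.008, 1.0, -0.001]
wrist_force: [0.4, -0.6, -1.2]
grip_width: 20.1
grip_force: 113.2
```

Request:
send_rows --pt "-0.02 0.1 0 0 0 0 0" --pt "-0.06 0.3 0 0 0 0 0" --pt "-0.1 0.5 0 0 0 0 0" --pt "-0.15 0.75 0 0 0 0 0" --pt "-0.2 0.95 0 0 0 0 0"

```text
time: 21.57
tcp_pos: [475.7, -114.2, 147.7]
tcp_rot: [-0.001, 0.008, 1.0, 0.0]
wrist_force: [-0.2, 0.7, -2.5]
grip_width: 20.0
grip_force: 113.2
```

Request:
send_rows --pt "-0.04 0.25 0 0 0 0.02 0" --pt "-0.08 0.5 0 0 0 0.04 0" --pt "-0.12 0.7 0 0 0 0.06 0" --pt "-0.16 0.85 0 0 0 0.08 0" --pt "-0.19 0.955 0 0 0 0.092 0" --pt "-0.19 0.955 0 0 0 0.092 0" --pt "-0.19 0.955 0 0 0 0.092 0"

```text
time: 22.15
tcp_pos: [496.1, -20.4, 147.8]
tcp_rot: [-0.001, 0.103, 0.995, -0.0]
wrist_force: [-0.1, -0.5, -1.9]
grip_width: 20.1
grip_force: 113.3
```

Request:
send_rows --pt "0 0 0.1 0 0 0 0" --pt "0 0 0.3 0 0 0 0" --pt "0 0 0.5 0 0 0 0" --pt "0 0 0.7 0 0 0 0" --pt "0 0 0.9 0 0 0 0" --pt "0 0 1.0 0 0 0 0" --pt "0 0 1.0 0 0 0 0" --pt "0 0 1.0 0 0 0 0"

```text
time: 22.82
tcp_pos: [496.1, -22.1, 48.3]
tcp_rot: [-0.001, 0.105, 0.995, -0.0]
wrist_force: [0.0, -0.0, -1.5]
grip_width: 20.3
grip_force: 113.3
```

Request:
send_rows --pt "0 0 0.08 0 0 0 0" --pt "0 0 0.16 0 0 0 0" --pt "0 0 0.24 0 0 0 0" --pt "0 0 0.29 0 0 0 0" --pt "0 0 0.32 0 0 0 0" --pt "0 0 0.335 0 0 0 0" --pt "0 0 0.345 0 0 0 0" --pt "0 0 0.35 0 0 0 0" --pt "0 0 0.35 0 0 0 0" --pt "0 0 0.35 0 0 0 0"

```text
time: 23.65
tcp_pos: [496.8, -21.4, 14.0]
tcp_rot: [0.0, 0.104, 0.995, 0.0]
wrist_force: [0.3, 0.4, -2.1]
grip_width: 20.2
grip_force: 113.3
```

Request:
send_rows --pt "0 0 0.005 0 0 0 0" --pt "0 0 0.01 0 0 0 0" --pt "0 0 0.01 0 0 0 0" --pt "0 0 0.01 0 0 0 0"

```text
time: 23.98
tcp_pos: [496.8, -21.4, 12.8]
tcp_rot: [0.0, 0.104, 0.995, 0.0]
wrist_force: [0.2, -1.0, -1.3]
grip_width: 20.3
grip_force: 113.3
```

Request:
send_rows --pt "0 0 0.003 0 0 0 0.3" --pt "0 0 0.003 0 0 0 0.4" --pt "0 0 0.003 0 0 0 0.5" --pt "0 0 0.003 0 0 0 0.7" --pt "0 0 0.003 0 0 0 0.8" --pt "0 0 0.003 0 0 0 0.8" --pt "0 0 0.003 0 0 0 0.8" --pt "0 0 0.003 0 0 0 0.8" --pt "0 0 0.003 0 0 0 0.8" --force 20

```text
time: 24.73
tcp_pos: [496.8, -21.4, 12.5]
tcp_rot: [0.0, 0.104, 0.995, -0.0]
wrist_force: [-0.2, -0.5, -0.2]
grip_width: 68.4
grip_force: 0.0
```

Request:
send_rows --pt "0 0 -0.1 0 0 0 0.8" --pt "0 0 -0.3 0 0 0 0.8" --pt "0 0 -0.6 0 0 0 0.8" --pt "0 0 -0.9 0 0 0 0.8" --pt "0 0 -1.0 0 0 0 0.8"

```text
time: 25.15
tcp_pos: [497.7, -21.6, 116.3]
tcp_rot: [0.002, 0.104, 0.995, 0.0]
wrist_force: [-0.4, -0.0, 0.1]
grip_width: 68.5
grip_force: 0.0
```

Request:
send_rows --pt "0 0 -0.4 0 0 0 0.8" --pt "0 0 -0.8 0 0 0 0.8" --pt "0 0 -1.0 0 0 0 0.8" --pt "0 0 -1.0 0 0 0 0.8" --pt "0 0 -1.0 0 0 0 0.8"

```text
time: 25.57
tcp_pos: [497.1, -21.3, 213.9]
tcp_rot: [0.002, 0.104, 0.995, 0.0]
wrist_force: [-0.2, 0.7, -0.0]
grip_width: 68.6
grip_force: 0.0
```

```bash
python3 - <<'E'
from h import *
c=cap('wrist');save(c,'w3.png')
E
```

```text
(no output)
```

View pics/w3.png

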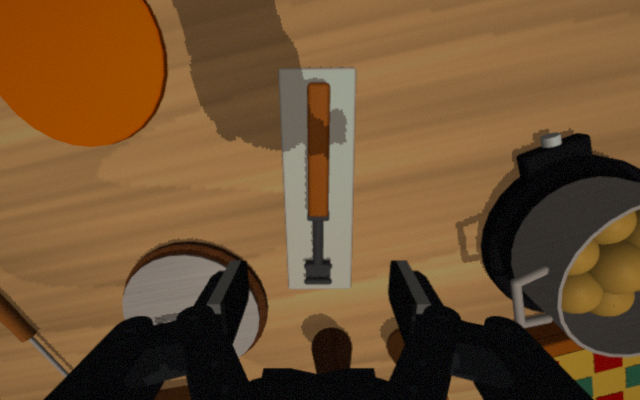

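The lifter lies flat along the middle of its rest (handle butt at (318,83), nose end at (318,282)). The lid is on the trivet at (195,310), the pot stands open and in place at (580,250), and the gripper is clear of everything.

```bash
python3 -c "
from bench import ctrl
print(ctrl.hand_in())"
```

```text
the job is handed in; nothing more can be done
None
```

The job is done and handed in at about 26 s: the lid lies level in the middle of the wooden trivet, the lifter is back flat along its white rest, and I saw nothing else on the table disturbed.

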